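Clamp the chopping board for scrubbing

ROBOT

A 6-joint arm with a two-finger parallel gripper is mounted at the origin on a cart in front of the work surface, level with it; the furniture and walls round the work are solid. World frame = base frame: x ahead of the robot, y to its left, z up, the work surface at z = 0. Lengths are in m, angles in degrees, forces in N, time in s.
With the tool pointing down it reaches from about 0.325 to 0.85 m from the base axis. Payload 15.5 kg.
Tool frame: the origin (TCP) lies midway between the tips of the shut fingers; the grasp point (between the pads) lies 19 mm behind it; z points along the fingers, y is the line along which they close (so a half turn about z gives the same grasp; the last joint's range is limited). The gripper opens to 91 mm and grips with 3 to 60 N. Pads are 32 mm wide; open, the fingers measure 118 mm over their backs; the gripper's body (76 mm by 178 mm) begins 60 mm behind the grasp point.
Start: joints at [-80.185, 28.281, 77.091, -0, 74.628, -5.472], TCP at [0.165, -0.603, 0.214] pointing down, gripper open.
Joint ranges: [-166.48, 166.48], [-47.26, 123.95], [12.59, 153.08], [-70.14, 250.14], [6.76, 159.57], [-176.63, 176.63]. Speed limits (degrees/s): [108.29, 108.29, 147.25, 172.46, 172.46, 172.46].

INTERFACE

Orientations are given as a 3x3 rotation matrix whose columns are the frame's x, y, z axes.
In Python, from bench import ctrl gives the robot as it stands. The module is installed in compiled form; this text tells all that it offers. Calls block until the motion is done:
- ctrl.goto(position, orientation): joint-space move of the TCP to a pose.
- ctrl.move_l(position, vel=0.15, ori=None, contact_N=None): straight line of the TCP; ori=None keeps the orientation; vel is the mean speed in m/s. With contact_N (N) it stops when the force on the tool has changed by that much, and returns True; else False.
- ctrl.movej(angles): joint-space move.
- ctrl.command_gripper(opening): opening from 0.0 (shut) to 1.0 (fully open); the grip force is fixed at half the most; returns when the fingers have stopped.
- ctrl.sleep(seconds).
- ctrl.ik(position, orientation): joint angles nearest the present ones, or None.
- ctrl.read_camera(name): name is "side" or "top" or "wrist"; returns the picture (400x640x3 uint8, blue, green, red); there is no depth.
- ctrl.camera_params(name): a dict with "fx", "fy", "cx", "cy" (pixels), "pose" (4x4, takes a point from camera to world coordinates); the wrist camera has in their place "T_tool_cam" (4x4, takes a point from camera to tool coordinates, whose origin is the TCP and whose axes are the flange's). Camera axes: x right, y up, looking along -z (the intrinsics and any distortion apply to the point x, -y, -z); pixel columns grow to the right and rows downward; lengths in m; the calibration is good to about 2 mm. A picture is of the moment at which its call begins: read the wrist's pose just before it. camera_params takes no time and is no camera call.
A pose or a line that the arm cannot do raises ctrl.MotionError and nothing moves.
- ctrl.sign_off(): hands the job in; it is judged then, once.
Readings, each from a call of its own:
- ctrl.current_t(): time.
- ctrl.current_q(): joint angles.
- ctrl.current_dq(): joint speeds.
- ctrl.current_effort(): joint torques, N m.
- ctrl.current_tool_pos(): TCP position.
- ctrl.current_eef_rot(): TCP orientation.
- ctrl.current_contact_force(): force on the tool from outside, world axes, zero at the start.
- ctrl.current_wrist_torque(): the same for the moment, N m.
- ctrl.current_grip_width(): opening from 0.0 (shut) to 1.0 (fully open).
- ctrl.current_grasp_force(): force on a finger pad.
Only numpy, scipy, OpenCV 4.12 (cv2) and the standard library are available. Lean on these libraries where they do the work, as an engineer would, in place of code of your own. Each camera call takes 0.05 s, during which the arm holds its last target. There are 200 camera calls.

TASK

Clamp the small green chopping board for scrubbing: press down the red thumb pad on the clip's tail until the clip snaps over and stays open, slide the board flat along the table, short edge first, square and centred against the clamp's steel stop, then press down the red ledge on the clip's raised nose so that it snaps shut on the board. Never lift the board, and do not shift or tip the white canister, the steel milk pitcher or the tamper.

Things in the scene. Friction and masses are not known exactly. Their poses are not given: they have to be found in the camera images.
- clamp: steel clamp bolted down, 125 x 130 x 67 mm. Origin: on the table, foot of the middle of the stop face. +x: the way the board goes in (mouth towards stop), y across, z up. The stop (120 wide, 24 mm high) has its face at x = 0; foot plate and hinge cheeks (y = +-58) lie behind it, to x = 125. No plate in the mouth: the board lies on the table. Clip hinge: along y at x = 45, z = 50 mm
- clip (a joint): angle of the sprung clip (rad): 0 shut with nothing under it (rubber lip 6 mm above the table, 20 mm in front of the stop), about 0.18 shut on the board, 0.85 fully open. Its over-centre spring pulls it shut below 0.46 and holds it open above 0.46. Takes about 8 to 15 N to press over at the red pad or the red ledge
- clip_pad (a point): middle of the upper face of the red thumb pad (36 x 54 mm) on the clip's tail, behind the hinge; shut it stands at clamp x = 91, z = 83 mm, sloping up away from the mouth by 0.5 rad; at the snap-over point x = 101, z = 60; fully open about x = 100, z = 37 mm. Pressing it down opens the clip
- clip_ledge (a point): middle of the upper face of the red press ledge (25 x 70 mm) on the front of the clip's nose, above its rubber lip; shut on nothing at clamp x = -33, z = 24 mm; fully open about x = -26, z = 92; at the snap-over point x = -36, z = 62. The nose plate (90 mm wide) stands up behind the ledge. Pressing the raised ledge down past the snap-over point shuts the clip
- board: loose green plastic chopping board, 140 (its x) x 110 (its y) x 18 mm thick, 14 mm corner radius, lying flat; too wide to grasp from above. Origin: centre of the underside; z up. Either short edge may go to the stop; seated, its centre is 70 mm before the stop (clamp x = -70, y = 0)
- canister: bystander: upright white canister with screw lid, 74 diameter x 200 mm tall; origin at the centre of its underside
- milk_pitcher: bystander: steel milk pitcher with handle and spout, 90 x 127 (along its y, handle included) x 104 mm tall; origin at the centre of its underside
- tamper: bystander: coffee tamper standing on its steel foot, black knob up, 58 diameter x 90 mm tall; origin at the centre of its underside

How it is judged (in metres and radians):
On the way, in this order (a step that is already met when the one before it is completed fails the run):
1. the clip has been pressed over and stays open, with the board still out in front of the clamp (value of joint clip above 0.75 rad and contact force between the fingers and clamp below 0.1 N and x of board in the frame of clamp below -0.1 m), for 0.2 s.
2. the board lies square and centred against the stop under the open clip (value of joint clip above 0.7 rad and x of board in the frame of clamp above -0.077 m and y of board in the frame of clamp between -0.018 and 0.018 m and angle between the x axis of board and the x axis of clamp, either way round below 0.08 rad), for 0.2 s.
At the end, for the whole second after the job is handed in: The clip is shut on the board and pinches it (clip angle 0.12 to 0.26 rad, at least 3 N); the board lies flat on the table at rest, a short edge within 7 mm of the stop, centred within 18 mm and square within 0.08 rad (value of joint clip between 0.12 and 0.26 rad and contact force between board and clamp above 3 N and x of board in the frame of clamp above -0.077 m and y of board in the frame of clamp between -0.018 and 0.018 m and angle between the x axis of board and the x axis of clamp, either way round below 0.08 rad and height (world z) of board below 0.005 m and angle between board's own z axis and vertical below 0.05 rad and linear speed of board below 0.01 m/s); the robot touches nothing.
It fails at once if the board is lifted or tipped up (more than 25 mm or 0.3 rad) (height (world z) of board above 0.025 m or angle between board's own z axis and vertical above 0.3 rad).
It fails at once if the canister is shifted more than 20 mm or tipped (distance of canister from where it was at the start of the episode above 0.02 m or angle between canister's own z axis and vertical above 0.25 rad).
It fails at once if the milk pitcher is shifted more than 20 mm or tipped (distance of milk_pitcher from where it was at the start of the episode above 0.02 m or angle between milk_pitcher's own z axis and vertical above 0.25 rad).
It fails at once if the tamper is shifted more than 20 mm or tipped (distance of tamper from where it was at the start of the episode above 0.02 m or angle between tamper's own z axis and vertical above 0.25 rad).
It also fails if it takes over 72 s, if anything falls off the work surface, if the arm or the gripper's body presses on something with over 40 N, if the wrist force passes 120 N, or if a joint passes its speed limit or range.

## Working session

There is one attempt and no reset: what is moved stays moved. The work goes in short steps, each a Python script; the robot and the scene stay as the last script left them, time stands still between calls to the robot, and variables do not carry over. Pictures are saved under pics/ and viewed, at most 10 in all, crops included, and the job is handed in when it is done.

```bash
mkdir -p pics
python3 - <<'E'
from bench import ctrl
import cv2,numpy as np
for n in("top","side"):
    cv2.imwrite(f"pics/{n}0.png",ctrl.read_camera(n)); p=ctrl.camera_params(n); print(n,{k:(np.round(v,4).tolist()) for k,v in p.items()})
print({k:(np.round(v,4).tolist()) for k,v in ctrl.camera_params("wrist").items()}, ctrl.current_eef_rot())
E
```

```text
top {'fx': 386.67, 'fy': 386.67, 'cx': 312.8765, 'cy': 194.2366, 'pose': [[-0.0077, 0.997, -0.0773, 0.495], [-1.0, -0.0077, -0.0001, -0.0296], [-0.0007, 0.0773, 0.997, 1.0473], [0.0, 0.0, 0.0, 1.0]]}
side {'fx': 445.4925, 'fy': 445.4925, 'cx': 322.1106, 'cy': 198.0256, 'pose': [[0.9808, 0.1322, -0.1435, 0.4095], [-0.1951, 0.6558, -0.7292, -0.8058], [-0.0023, 0.7432, 0.669, 0.7929], [0.0, 0.0, 0.0, 1.0]]}
{'fx': 340.017, 'fy': 340.017, 'cx': 315.3807, 'cy': 203.7922, 'T_tool_cam': [[0.0001, 0.9556, 0.2947, 0.0838], [1.0, 0.0001, -0.0007, -0.0005], [-0.0007, 0.2947, -0.9556, -0.1712], [0.0, 0.0, 0.0, 1.0]]} [[ 9.64620698e-01  2.63641572e-01 -1.77379290e-04]
 [ 2.63641602e-01 -9.64620056e-01  1.11988170e-03]
 [ 1.24143750e-04 -1.12702563e-03 -9.99999357e-01]]
```

View pics/top0.png

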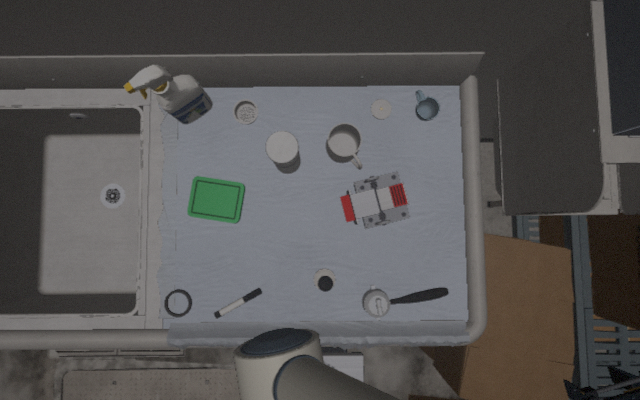

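View pics/side0.png

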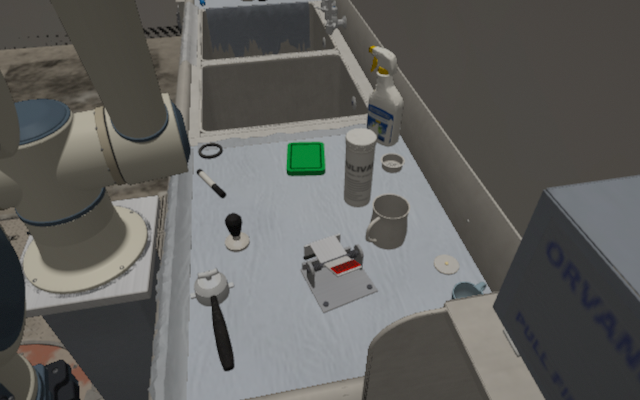

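The top view shows the board near (216,200). The clamp is near (376,202), with its mouth facing the board, the ledge at (348,207) and the pad at (398,195). The canister is at (282,148), the pitcher at (345,142) and the tamper at (325,282). The side view agrees.

```bash
cat > h.py <<'E'
from bench import ctrl
import cv2,numpy as np
def cast(n,uv,z):
    p=ctrl.camera_params(n);uv=np.atleast_2d(uv).astype(float);T=np.array(p['pose'])
    d=np.c_[(uv[:,0]-p['cx'])/p['fx'],-(uv[:,1]-p['cy'])/p['fy'],-np.ones(len(uv))]@T[:3,:3].T
    o=T[:3,3]; return o+d*((z-o[2])/d[:,2])[:,None]
def blobs(img,col,amin=60):
    h=cv2.cvtColor(img,cv2.COLOR_BGR2HSV)
    m=cv2.inRange(h,(45,110,50),(85,255,255)) if col=='g' else cv2.inRange(h,(0,130,70),(8,255,255))|cv2.inRange(h,(172,130,70),(180,255,255))
    c,_=cv2.findContours(m,cv2.RETR_EXTERNAL,cv2.CHAIN_APPROX_NONE)
    return sorted([k for k in c if cv2.contourArea(k)>amin],key=cv2.contourArea,reverse=True)
def rect(n,c,z):
    w=cast(n,c.reshape(-1,2),z)[:,:2]
    (x,y),s,a=cv2.minAreaRect((w*1000).astype(np.float32)); return np.array([x,y])/1000,s,a
def board(n='top'):
    c=blobs(ctrl.read_camera(n),'g')[0]
    ctr,s,a=rect(n,c,.018); 
    if s[0]<s[1]: a+=90
    return ctr,s,(a+90)%180-90   # long-axis angle, world deg
E
python3 - <<'E'
from h import *
print('board',board('top'),board('side'))
im=ctrl.read_camera('top')
for c in blobs(im,'r'):
    r=cv2.minAreaRect(c); print('red',np.round(r[0],1),r[1:],cv2.contourArea(c),[ (z,*[np.round(q,3) for q in rect('top',c,z)]) for z in(.024,.083)])
print('canister top',cast('top',[282,148],.2),'tamper',cast('top',[325,284],.09),cast('side',[237,242],0),'pitcher',cast('top',[344,140],.1),cast('top',[358,166],.08))
s=cv2.resize(im[90:310,180:440],None,fx=3,fy=3,interpolation=cv2.INTER_CUBIC)[:600]; cv2.imwrite('pics/crop.png',cv2.resize(im[100:300,180:440],(780,600),interpolation=cv2.INTER_CUBIC))
E
```

```text
board (array([0.56356732, 0.22928445]), (139.32974243164062, 106.22418212890625), 80.43872833251953) (array([0.5623584 , 0.22023346]), (157.47914123535156, 107.61827850341797), 81.02999114990234)
red [397.9 194.8] ((20.858062744140625, 12.611852645874023), 75.96376037597656) 215.0 [(0.024, array([ 0.571, -0.255]), array([55.288, 33.615]), np.float64(13.548)), (0.083, array([ 0.567, -0.242]), array([52.101, 31.677]), np.float64(13.548))]
red [347.5 207.9] ((25.223705291748047, 8.246211051940918), 75.96376037597656) 177.5 [(0.024, array([ 0.537, -0.121]), array([66.714, 21.87 ]), np.float64(13.263)), (0.083, array([ 0.535, -0.115]), array([62.867, 20.609]), np.float64(13.263))]
canister top [[0.66407873 0.03823252 0.2       ]] tamper [[ 0.34934921 -0.05734122  0.09      ]] [[ 0.34867373 -0.05585795  0.        ]] pitcher [[ 0.7029428  -0.10781876  0.1       ]] [[ 0.64053669 -0.14386661  0.08      ]]
```

View pics/crop.png

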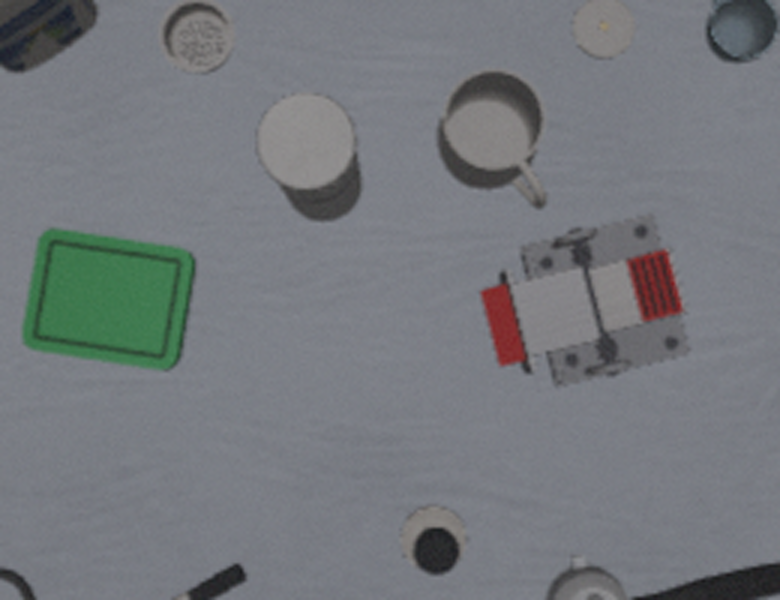

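The crop shows the clip shut with its red ledge towards the board, so clamp +x is about -76.3° in world. In the clamp frame the board already points roughly along its way. The plan is to press the pad, push the board straight, turn it, seat it, then press the ledge.

```bash
cat >> h.py <<'E'
H=np.radians(-76.3); UX=np.array([np.cos(H),np.sin(H)]); UY=np.array([-UX[1],UX[0]]); O=np.array([.545,-.1535])
def W(x,y,z): return [*(O+x*UX+y*UY),z]
def C(p): d=np.asarray(p)[:2]-O; return np.array([d@UX,d@UY])
def R(deg): # tool down, tool y along clamp-frame angle deg (either way round, smaller wrist move)
    best=None
    for k in(0,np.pi):
        a=H+np.radians(deg)+k; y=np.array([np.cos(a),np.sin(a),0]); z=np.array([0,0,-1.]); M=np.c_[np.cross(y,z),y,z]
        q=ctrl.ik([.5,0,.2],M)
        if q is not None and (best is None or abs(q[5])<best[0]): best=(abs(q[5]),M)
    return best[1]
def bc(n='top'):
    c,s,a=board(n); return np.round(C(c),4),np.round(s,1),round((a-np.degrees(H)+90)%180-90,2)
E
python3 - <<'E'
from h import *
ctrl.command_gripper(0)
M=R(90)
ctrl.goto(W(.096,0,.16),M); ctrl.move_l(W(.096,0,.11)); f0=ctrl.current_contact_force()
h=ctrl.move_l(W(.096,0,.037),vel=.04,contact_N=32)
print(h,C(ctrl.current_tool_pos()),ctrl.current_tool_pos()[2],ctrl.current_contact_force(),f0)
ctrl.move_l(W(.096,0,.16)); ctrl.sleep(.3)
ctrl.goto(W(.05,-.0,.25),M)
im=ctrl.read_camera('side'); cv2.imwrite('pics/s1.png',im); print(ctrl.current_t(),bc())
E
```

```text
True [ 0.09577971 -0.00011505] 0.04244668580061122 [-4.27922573  1.66691675 20.96910542] [0.09351581 0.02730373 0.30639845]
7.3667 (array([-0.3674,  0.1089]), array([139.3, 106.1]), np.float64(-23.07))
```

View pics/s1.png

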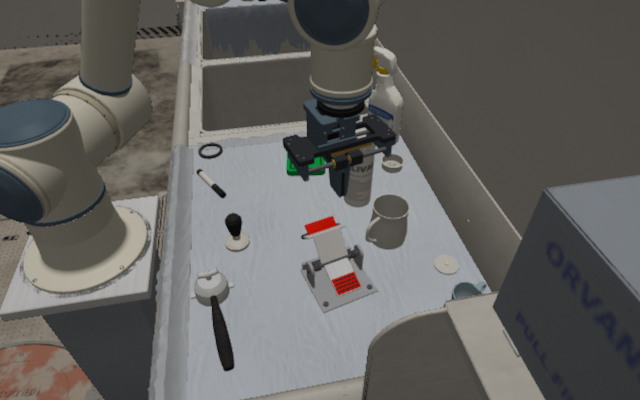

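The side view shows the clip standing open, with the ledge up at (320,226) and the pad down at (345,284). Next is the straight push along the board's own axis.

Run:
```python
from h import *
c,s,a=bc(); M=R(a); b=np.array([np.cos(np.radians(a)),np.sin(np.radians(a))])
P=lambda d,z: W(*(c+d*b),z)
ctrl.goto(P(-.112,.30),M); ctrl.move_l(P(-.112,.06),vel=.25); ctrl.move_l(P(-.112,.007),vel=.1)
ctrl.move_l(P(-.0835+.13,.007),vel=.07)
print(ctrl.current_contact_force(),bc('top'),bc('side'),ctrl.current_t())
cv2.imwrite('pics/t2.png',ctrl.read_camera('top'))
```

```text
[-0.40089006  0.71974152 -0.76373248] (array([-0.2295,  0.0493]), array([62.2, 82.6]), np.float64(65.14)) (array([-0.2453,  0.0567]), array([159. , 108.1]), np.float64(-23.21)) 13.7417
```

View pics/t2.png

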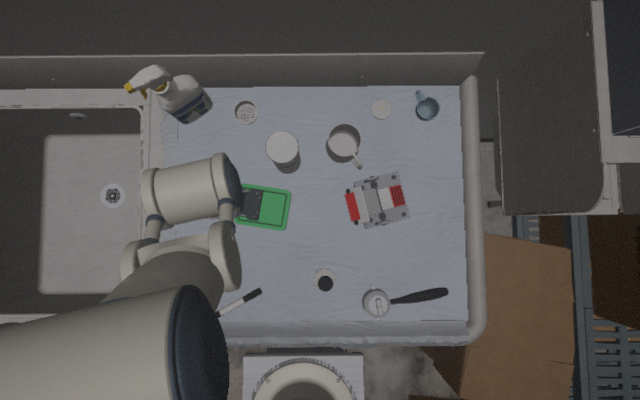

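The top view shows the gripper at (255,203) behind the board, which is still straight; the side view gives a heading of -23.2°. I'll continue the push.

Run:
```python
from h import *
a=-23.1; b=np.array([np.cos(np.radians(a)),np.sin(np.radians(a))]); p=C(ctrl.current_tool_pos())
P=lambda d,z: W(*(p+d*b),z)
ctrl.move_l(P(.132,.007),vel=.08)
print('side',bc('side'))
ctrl.move_l(P(.08,.007),vel=.15); ctrl.move_l(P(.08,.10),vel=.2)
print('pos',C(ctrl.current_tool_pos()),bc('top'),bc('side'),ctrl.current_t())
cv2.imwrite('pics/t3.png',ctrl.read_camera('top'))
```

```text
side (array([-0.1242,  0.0038]), array([153.4, 107.8]), np.float64(-25.07))
pos [-0.25082149  0.05874709] (array([-0.13  ,  0.0076]), array([134.3, 105.9]), np.float64(-23.14)) (array([-0.1239,  0.0041]), array([153.3, 107.6]), np.float64(-24.64)) 16.8583
```

View pics/t3.png

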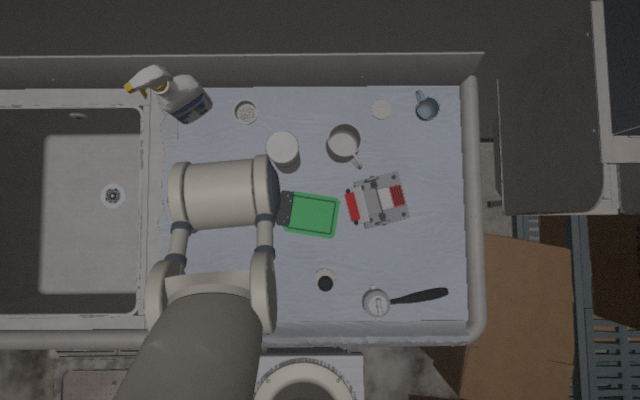

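The top view shows the board centred at (312,214), still heading about -23°, with its centre at roughly (-0.132, 0.009) in the clamp frame. Next I turn it by pushing the robot-side half of the back edge, with the tool square to the clamp.

Run:
```python
from h import *
M=R(0)
ctrl.move_l(W(-.25,.0175,.10),ori=M,vel=.1); ctrl.move_l(W(-.247,.0175,.007),vel=.15)
ctrl.move_l(W(-.186,.0175,.007),vel=.06); print(bc('side'))
ctrl.move_l(W(-.24,.0175,.007),vel=.15); ctrl.move_l(W(-.28,.0175,.08),vel=.2)
print('pos',bc('top'),bc('side'),ctrl.current_t())
```

```text
(array([-0.0911,  0.0078]), array([154.2, 107.4]), np.float64(-21.89))
pos (array([-0.0982,  0.0107]), array([135.8, 105.7]), np.float64(-21.3)) (array([-0.0903,  0.0075]), array([152.5, 107.4]), np.float64(-21.89)) 22.9583
```

The push line along clamp +x ran nearly through the board's centre, so it translated rather than turned. I'll push along the board's own heading at the offset point instead.

Run:
```python
from h import *
a=np.radians(-21.5); b=np.array([np.cos(a),np.sin(a)]); s=np.array([-.190,.0145])
P=lambda d,z: W(*(s+d*b),z)
ctrl.move_l(P(-.03,.08),vel=.2); ctrl.move_l(P(-.025,.007),vel=.15)
print(ctrl.move_l(P(.034,.007),vel=.06,contact_N=25)); print(bc('side'))
p=C(ctrl.current_tool_pos()); print(p)
ctrl.move_l(W(p[0]-.05,p[1],.007),vel=.15); ctrl.move_l(W(-.28,p[1],.08),vel=.2)
print('pos',bc('top'),bc('side'),ctrl.current_t())
cv2.imwrite('pics/t4.png',ctrl.read_camera('top'))
```

```text
True
(array([-0.0729, -0.0007]), array([157.9, 105.1]), np.float64(-21.89))
[-0.16407798  0.00169797]
pos (array([-0.0787,  0.0105]), array([132.8, 103.8]), np.float64(-14.14)) (array([-0.0709,  0.0066]), array([109.3, 150.9]), np.float64(-13.52)) 26.1833
```

View pics/t4.png

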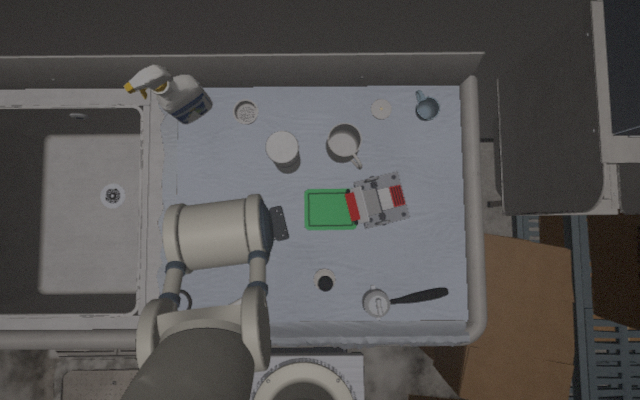

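The board is at about -14° with its front-left corner on the stop, seen in the top view at (330,210). The raised ledge hides its front end. I'll push the robot-side part of the back edge straight in to square it.

Run:
```python
from h import *
y=-.006
ctrl.move_l(W(-.21,y,.08),vel=.25); ctrl.move_l(W(-.195,y,.007),vel=.2)
print(ctrl.move_l(W(-.148,y,.007),vel=.05,contact_N=35)); print(C(ctrl.current_tool_pos()),ctrl.current_contact_force(),bc('side'))
ctrl.move_l(W(-.20,y,.007),vel=.2); ctrl.move_l(W(-.28,y,.08),vel=.25)
im=ctrl.read_camera('top'); c=blobs(im,'g')[0]; w=cast('top',c.reshape(-1,2),.018); w=np.array([C(p) for p in w])
for lo,hi in((-.125,-.06),):
    for sg in(1,-1):
        m=(w[:,0]>lo)&(w[:,0]<hi)&(sg*w[:,1]>.02); k=np.polyfit(w[m,0],w[m,1],1); print('side',sg,np.degrees(np.arctan(k[0])),np.polyval(k,-.09))
m=(w[:,0]<-.11)&(abs(w[:,1])<.038); k=np.polyfit(w[m,1],w[m,0],1); print('back',-np.degrees(np.arctan(k[0])),k[1])
print('pos',bc('top'),bc('side'),ctrl.current_t())
```

```text
True
[-0.16353565 -0.00852252] [-3.92241817  6.51890007  5.92680021] (array([-0.0715, -0.0006]), array([157.6, 106.7]), np.float64(-18.73))
side 1 -13.112110238960778 0.0639164822297142
side -1 -11.35594616840425 -0.042098376419897617
back 12.636143302626168 -0.1413951085760187
pos (array([-0.0784,  0.0084]), array([105.8, 133.4]), np.float64(-12.29)) (array([-0.0706,  0.0051]), array([109.2, 151.3]), np.float64(-12.56)) 28.975
```

The board jammed: friction of the sliding finger cancels the turning moment about the stop corner. I'll drag the finger sideways (-y) while pressing in, so that friction helps the turn.

```bash
cat >> h.py <<'E'
def edges():
    c=blobs(ctrl.read_camera('top'),'g')[0]; w=cast('top',c.reshape(-1,2),.018); w=np.array([C(p) for p in w]); o=[]
    for sg in(1,-1):
        m=(w[:,0]>-.12)&(w[:,0]<-.06)&(sg*w[:,1]>.03); k=np.polyfit(w[m,0],w[m,1],1); o+=[np.degrees(np.arctan(k[0])),np.polyval(k,-.07)]
    m=(w[:,0]<-.125)&(abs(w[:,1]-.008)<.025); k=np.polyfit(w[m,1],w[m,0],1); o+=[-np.degrees(np.arctan(k[0])),k[1]]
    return np.round(o,4)   # left ang,y ; right ang,y ; back ang,x
E
python3 - <<'E'
from h import *
ctrl.move_l(W(-.21,.012,.08),vel=.25); ctrl.move_l(W(-.185,.012,.007),vel=.2)
ctrl.move_l(W(-.1625,.012,.007),vel=.06,contact_N=30)
print(ctrl.move_l(W(-.150,-.024,.007),vel=.04,contact_N=45)); print(C(ctrl.current_tool_pos()),ctrl.current_contact_force())
p=C(ctrl.current_tool_pos())
ctrl.move_l(W(-.20,p[1],.007),vel=.2); ctrl.move_l(W(-.28,p[1],.08),vel=.25)
print(edges(),bc('top'),bc('side'),ctrl.current_t())
E
```

```text
False
[-0.14996713 -0.02376875] [0.1279168  0.33193168 0.24107354]
[ 1.1766  0.0543  0.9182 -0.0436  5.125  -0.1326] (array([-0.0742,  0.0025]), array([106. , 129.2]), np.float64(0.32)) (array([-0.0719, -0.0003]), array([111.9, 134.4]), np.float64(0.51)) 32.7083
```

The board is now square to within 1°, centred to within about 4 mm and near the stop. I'll do one gentle centred seating push, then press the ledge.

Run:
```python
from h import *
y=.003
ctrl.move_l(W(-.21,y,.08),vel=.25); ctrl.move_l(W(-.18,y,.007),vel=.2)
print(ctrl.move_l(W(-.143,y,.007),vel=.04,contact_N=15),C(ctrl.current_tool_pos()))
ctrl.move_l(W(-.20,y,.007),vel=.2); ctrl.move_l(W(-.22,y,.16),vel=.25); ctrl.sleep(.2)
print(edges(),bc('top'),bc('side'))
M=R(90); ctrl.goto(W(-.15,0,.20),M); ctrl.move_l(W(-.041,0,.16),vel=.2)
cv2.imwrite('pics/s5.png',ctrl.read_camera('side')); print(ctrl.current_t())
```

```text
True [-0.14936891  0.00332157]
[ 1.3162  0.0423  0.5954 -0.0432  0.0053 -0.1259] (array([-0.0718,  0.0027]), array([105.7, 129. ]), np.float64(-0.07)) (array([-0.0715, -0.0005]), array([111.3, 134.1]), np.float64(-0.04))
38.3083
```

View pics/s5.png

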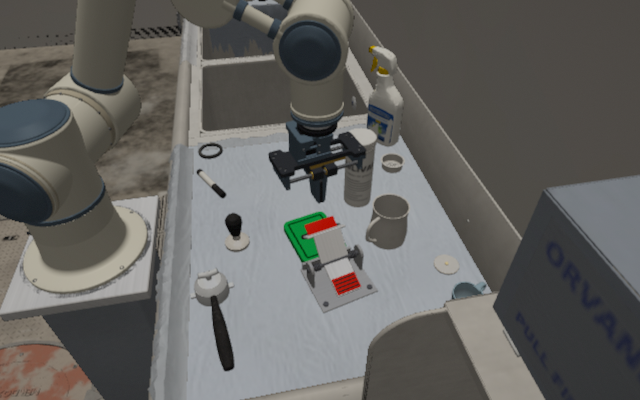

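The board is seated at (318,240) under the open clip and the fingers hang above the ledge at (320,228). Now I press the ledge.

Run:
```python
from h import *
ctrl.move_l(W(-.041,0,.115),vel=.15)
print(ctrl.move_l(W(-.041,0,.045),vel=.04,contact_N=35),C(ctrl.current_tool_pos()),ctrl.current_tool_pos()[2],ctrl.current_contact_force())
ctrl.move_l(W(-.05,0,.14),vel=.15); ctrl.goto(W(-.22,-.03,.25),R(90)); ctrl.sleep(.3)
cv2.imwrite('pics/s6.png',ctrl.read_camera('side')); print(edges(),bc('top'),bc('side'),ctrl.current_t())
for c in blobs(ctrl.read_camera('top'),'r'): print([round(float(v),4) for z in(.035,.075) for v in C(rect('top',c,z)[0])])
```

```text
False [-4.10504223e-02 -5.00366271e-07] 0.04513027629787376 [-0.61625495  1.57817443  0.32366503]
[-5.0051  0.0513  0.3073 -0.0433 -0.9189 -0.1371] (array([-0.0706,  0.0027]), array([105.8, 136.6]), np.float64(-0.11)) (array([-0.0714, -0.0001]), array([112.2, 133.4]), np.float64(0.51)) 42.775
[0.1048, 0.0008, 0.0954, 0.0]
[-0.0376, 0.0003, -0.0413, -0.0005]
```

View pics/s6.png

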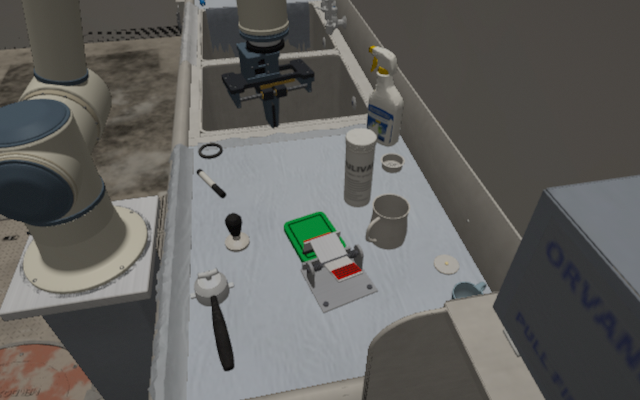

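The clip is shut on the board, with its nose at (322,243) and the pad raised at (345,271). The board is square and the robot is clear, so I'm handing in.

```bash
python3 -c "
from bench import ctrl
print(ctrl.sign_off())"
```

```text
the job is handed in; nothing more can be done
None
```

The clip is shut on the board, which sits square (within about 1°) and centred (within about 3 mm) against the stop; the job was handed in at about 43 s, but the hand-in returned no verdict and I didn't measure the clip angle or pinch force.

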